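Put the washed printing blocks back in reverse order

TASK

Move the four wooden printing blocks from the steel wash rack into the wooden storage rack in reverse order: the block that stands leftmost in the wash rack goes into the rightmost bay of the storage rack, and so on, until the rightmost one is in the leftmost bay. Each block has a bay to itself and stands flat on the bay's floor, handle up; set the blocks down, do not drop or throw them.

Things in the scene. Friction and masses are not known exactly. Their poses are not given: they have to be found in the camera images.
- block_square: Square printing block, footprint 62 x 62 mm. Body 35 mm high, carved face down; on top a centred handle bar 22 mm thick (x), 44 mm long (y), from 35 to 68 mm above the underside. Origin: centre of the underside, below the handle's middle; z up. About 0.1 kg. Starts on its pad in a wash rack bay, handle along the row within 7 degrees.
- block_round: Round printing block, footprint 64 mm in diameter. Body 35 mm high, carved face down; on top a centred handle bar 22 mm thick (x), 44 mm long (y), from 35 to 68 mm above the underside. Origin: centre of the underside, below the handle's middle; z up. About 0.1 kg. Starts on its pad in a wash rack bay, handle along the row within 7 degrees.
- block_border: Long narrow border printing block, footprint 76 mm along x by 38 mm along y. Body 35 mm high, carved face down; on top a centred handle bar 22 mm thick (x), 34 mm long (y), from 35 to 68 mm above the underside. Origin: centre of the underside, below the handle's middle; z up. About 0.1 kg. Starts on its pad in a wash rack bay, handle along the row within 7 degrees.
- block_drop: Drop-shaped printing block: a 52 mm round tapering to a blunt point at +x, x from -36 to +36 mm. Body 35 mm high, carved face down; on top a centred handle bar 22 mm thick (x), 34 mm long (y), from 35 to 68 mm above the underside. Origin: centre of the underside, below the handle's middle; z up. About 0.1 kg. Starts on its pad in a wash rack bay, handle along the row within 7 degrees.
- wash_rack: Steel wash rack, shallow tray 108 x 387 mm, full at the start, nearer to the robot than the other or beyond it. Four bays, centres at y = +142.5, +47.5, -47.5, -142.5 mm, each 90 mm (y) by 96 mm (x) inside; rims 16 mm above the table. Blocks on its pads stand 9 mm above the table. Fixed; its y points to the robot's left within 7 degrees. Origin: centre of the underside, on the table; z up.
- storage_rack: Wooden storage rack, shallow tray 108 x 387 mm with end boards 45 mm high; empty at the start. Four bays, centres at y = +142.5, +47.5, -47.5, -142.5 mm, each 90 mm (y) by 96 mm (x) inside; rims 16 mm above the table. Bay floor 6 mm above the table, no pads. Fixed; its y points to the robot's left within 7 degrees. Origin: centre of the underside, on the table; z up.
- pad_square: Fixed grey felt-faced pad 84 x 84 x 3 mm, one of four alike, each centred in a wash rack bay: the one under the square block at the start, so it keeps showing in which bay that block stood. Origin: centre of its underside, 6 mm above the table. Pads stay where they are.
- pad_round: Fixed grey felt-faced pad 84 x 84 x 3 mm, one of four alike, each centred in a wash rack bay: the one under the round block at the start, so it keeps showing in which bay that block stood. Origin: centre of its underside, 6 mm above the table. Pads stay where they are.
- pad_border: Fixed grey felt-faced pad 84 x 84 x 3 mm, one of four alike, each centred in a wash rack bay: the one under the border block at the start, so it keeps showing in which bay that block stood. Origin: centre of its underside, 6 mm above the table. Pads stay where they are.
- pad_drop: Fixed grey felt-faced pad 84 x 84 x 3 mm, one of four alike, each centred in a wash rack bay: the one under the drop block at the start, so it keeps showing in which bay that block stood. Origin: centre of its underside, 6 mm above the table. Pads stay where they are.
There are look-alikes about, which are no part of the job. What is shaped like the block_drop but blue is not meant. What is shaped like the block_square but purple is not meant.

How it is judged:
At the end, for the whole second after the job is handed in: Each block stands in the storage bay that mirrors its wash rack bay (first to last, second to third, and so on): its centre within 30 mm along x and 28 mm along y of the bay's centre, underside on the floor within 4 mm, upright within 0.08 rad, at rest and released (((y of pad_square in the frame of wash_rack between 0.1225 and 0.1625 m and y of block_square in the frame of storage_rack between -0.1705 and -0.1145 m) or (y of pad_square in the frame of wash_rack between 0.0275 and 0.0675 m and y of block_square in the frame of storage_rack between -0.0755 and -0.0195 m) or (y of pad_square in the frame of wash_rack between -0.0675 and -0.0275 m and y of block_square in the frame of storage_rack between 0.0195 and 0.0755 m) or (y of pad_square in the frame of wash_rack between -0.1625 and -0.1225 m and y of block_square in the frame of storage_rack between 0.1145 and 0.1705 m)) and x of block_square in the frame of storage_rack between -0.03 and 0.03 m and z of block_square in the frame of storage_rack between 0.002 and 0.01 m and angle between each of block_square, block_round, block_border, block_drop's own z axis and vertical below 0.08 rad and linear speed of each of block_square, block_round, block_border, block_drop below 0.02 m/s and angular speed of each of block_square, block_round, block_border, block_drop below 0.2 rad/s and contact force between the fingers and block_square below 0.05 N and ((y of pad_round in the frame of wash_rack between 0.1225 and 0.1625 m and y of block_round in the frame of storage_rack between -0.1705 and -0.1145 m) or (y of pad_round in the frame of wash_rack between 0.0275 and 0.0675 m and y of block_round in the frame of storage_rack between -0.0755 and -0.0195 m) or (y of pad_round in the frame of wash_rack between -0.0675 and -0.0275 m and y of block_round in the frame of storage_rack between 0.0195 and 0.0755 m) or (y of pad_round in the frame of wash_rack between -0.1625 and -0.1225 m and y of block_round in the frame of storage_rack between 0.1145 and 0.1705 m)) and x of block_round in the frame of storage_rack between -0.03 and 0.03 m and z of block_round in the frame of storage_rack between 0.002 and 0.01 m and contact force between the fingers and block_round below 0.05 N and ((y of pad_border in the frame of wash_rack between 0.1225 and 0.1625 m and y of block_border in the frame of storage_rack between -0.1705 and -0.1145 m) or (y of pad_border in the frame of wash_rack between 0.0275 and 0.0675 m and y of block_border in the frame of storage_rack between -0.0755 and -0.0195 m) or (y of pad_border in the frame of wash_rack between -0.0675 and -0.0275 m and y of block_border in the frame of storage_rack between 0.0195 and 0.0755 m) or (y of pad_border in the frame of wash_rack between -0.1625 and -0.1225 m and y of block_border in the frame of storage_rack between 0.1145 and 0.1705 m)) and x of block_border in the frame of storage_rack between -0.03 and 0.03 m and z of block_border in the frame of storage_rack between 0.002 and 0.01 m and contact force between the fingers and block_border below 0.05 N and ((y of pad_drop in the frame of wash_rack between 0.1225 and 0.1625 m and y of block_drop in the frame of storage_rack between -0.1705 and -0.1145 m) or (y of pad_drop in the frame of wash_rack between 0.0275 and 0.0675 m and y of block_drop in the frame of storage_rack between -0.0755 and -0.0195 m) or (y of pad_drop in the frame of wash_rack between -0.0675 and -0.0275 m and y of block_drop in the frame of storage_rack between 0.0195 and 0.0755 m) or (y of pad_drop in the frame of wash_rack between -0.1625 and -0.1225 m and y of block_drop in the frame of storage_rack between 0.1145 and 0.1705 m)) and x of block_drop in the frame of storage_rack between -0.03 and 0.03 m and z of block_drop in the frame of storage_rack between 0.002 and 0.01 m and contact force between the fingers and block_drop below 0.05 N); the robot touches nothing.
It fails at once if the square block is dropped or flung: moving faster than 0.7 m/s with no finger on it (linear speed of block_square above 0.7 m/s and contact force between the fingers and block_square below 0.05 N).
It fails at once if the round block is dropped or flung: moving faster than 0.7 m/s with no finger on it (linear speed of block_round above 0.7 m/s and contact force between the fingers and block_round below 0.05 N).
It fails at once if the border block is dropped or flung: moving faster than 0.7 m/s with no finger on it (linear speed of block_border above 0.7 m/s and contact force between the fingers and block_border below 0.05 N).
It fails at once if the drop block is dropped or flung: moving faster than 0.7 m/s with no finger on it (linear speed of block_drop above 0.7 m/s and contact force between the fingers and block_drop below 0.05 N).
It also fails if it takes over 115 s, if anything falls off the work surface, if the arm or the gripper's body presses on something with over 40 N, if the wrist force passes 120 N, or if a joint passes its speed limit or range.

ROBOT

A 7-joint arm with a two-finger parallel gripper is mounted at the origin on the work surface. World frame = base frame: x ahead of the robot, y to its left, z up, the work surface at z = 0. Lengths are in m, angles in rad, forces in N, time in s.
With the tool pointing down it reaches from about 0.4 to 0.85 m from the base axis. Payload 10.4 kg.
Tool frame: the origin (TCP) lies between the finger pads; the fingertips stand 11 mm ahead of it and the grasp point (between the pads) lies 8 mm behind it; z points along the fingers, y is the line along which they close (so a half turn about z gives the same grasp; the last joint's range is limited). The gripper opens to 87 mm and grips with 3 to 60 N. Pads are 19 mm wide; open, the fingers measure 117 mm over their backs; the gripper's body (75 mm by 190 mm) begins 51 mm behind the grasp point.
Start: joints at [1.284, 0.332, -0.065, 1.46, 0.022, 1.35, -0.088], TCP at [0.163, -0.603, 0.234] pointing down, gripper open.
Joint ranges: [-2.6, 2.6], [-0.5, 2.12], [-1.47, 1.34], [0.16, 2.42], [-1.27, 4.41], [0.06, 2.06], [-2.6, 2.6]. Speed limits (rad/s): [2.22, 2.22, 2.79, 2.79, 3.14, 3.14, 3.14].

INTERFACE

Orientations are given as a unit quaternion [x, y, z, w].
In Python, from bench import r, claw, solver, imaging gives the robot as it stands. Calls block until the motion is done:
- r.reach(position, orientation): joint-space move of the TCP to a pose.
- r.move_linear(position, rotation=None, vel=0.15, until_force=None): straight line of the TCP; rotation=None keeps the orientation; vel is the mean speed in m/s. With until_force (N) it stops when the force on the tool has changed by that much, and returns True; else False.
- r.goto_joints(angles): joint-space move.
- claw.command_gripper(opening): finger opening in m; the grip force is fixed at half the most; returns when the fingers have stopped.
- r.pause(seconds).
- solver.ik(position, orientation): joint angles nearest the present ones, or None.
- r.sense(): the state.
- imaging.grab_frame(name): name is "side" or "top"; returns a dict with "pixels" (400x640x3 uint8, red, green, blue), "z_map" (400x640 float32, m along the optical axis (not along the pixel's ray), 0 where there is no reading), "fovy" (degrees; the focal length in pixels is half the picture's height over the tangent of half this angle, whatever the lens; pixels are square), "cx", "cy" (the principal point, pixels), "k1" (the pictures are not rectified: a ray, as slopes to the right and down, at radius r is drawn at 1 + k1 r^2 times it, then the intrinsics apply), "R" (3x3) and "t" (3): a world point X has camera coordinates R X + t. Camera axes: x right, y down, z forward; pixel columns grow to the right and rows downward; lengths in m; the calibration is good to about 2 mm. A picture is of the moment at which its call begins.
A pose or a line that the arm cannot do raises r.PlanningError and nothing moves.
- r.close_job(): hands the job in; it is judged then, once.
The state is a dict: "clock": time; "joint_pos": joint angles; "dq": joint speeds; "tau": joint torques, N m; "position": TCP position; "eef_rot": TCP orientation; "wrist_force": force on the tool from outside, world axes, zero at the start; "moment": the same for the moment, N m; "gripper_width": finger opening in m; "finger_force": force on a finger pad.
Only numpy, scipy, OpenCV 4.12 (cv2) and the standard library are available. Lean on these libraries where they do the work, as an engineer would, in place of code of your own. Each camera call takes 0.05 s, during which the arm holds its last target. There are 200 camera calls.

## Working session

There is one attempt and no reset: what is moved stays moved. The work goes in short steps, each a Python script; the robot and the scene stay as the last script left them, time stands still between calls to the robot, and variables do not carry over. Pictures are saved under pics/ and viewed, at most 14 in all, crops included, and the job is handed in when it is done.

```bash
ls; mkdir -p pics; python3 - <<'E'
from bench import r, claw, solver, imaging
import cv2,numpy as np
for n in("top","side"):
    f=imaging.grab_frame(n); cv2.imwrite(f"pics/{n}0.png",f["pixels"][...,::-1]); np.savez(f"{n}0.npz",**f)
    print(n,f["fovy"],f["cx"],f["cy"],f["k1"],f["R"].round(3).tolist(),f["t"].round(3).tolist())
s=r.sense();print(s["clock"],s["position"],s["eef_rot"],s["gripper_width"])
E
```

```text
pics
top 57.9471595347499 319.9462092960239 199.94432793808372 -0.06101088707994082 [[0.0, -1.0, -0.013], [-0.981, 0.002, -0.194], [0.194, 0.013, -0.981]] [0.03, 0.564, 0.708]
side 45.9048135064403 316.100838800175 204.33025499281098 -0.1156092418912805 [[-0.828, -0.561, 0.0], [-0.314, 0.464, -0.828], [0.464, -0.686, -0.56]] [0.479, 0.175, 0.777]
0.1 [ 0.16290612 -0.60305413  0.23281528] [ 9.91311941e-01  1.31530291e-01 -1.03392131e-04 -6.38247115e-04] 0.08702333218928616
```

View pics/top0.png

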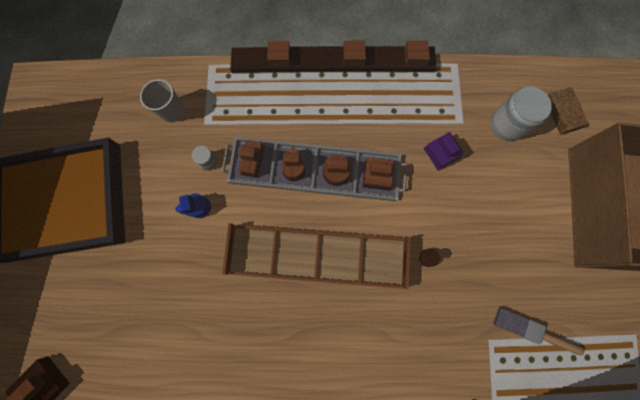

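View pics/side0.png

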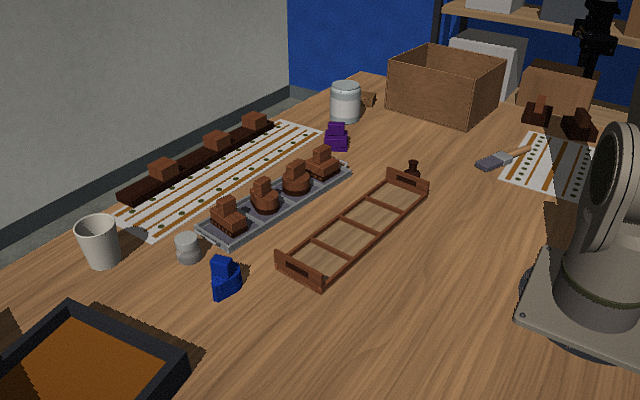

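Top view: storage rack (318,257) is nearer the robot, wash rack (315,168) beyond. From left, the blocks are border (250,160), drop (292,165), round (337,170) and square (379,174). The blue drop (195,205) and purple square (444,151) are look-alikes. Next, metric measurement.

```bash
cat > vis.py <<'E'
import numpy as np, cv2
def K(f):
    fl=200/np.tan(np.radians(f["fovy"]/2)); return np.array([[fl,0,f["cx"]],[0,fl,f["cy"]],[0,0,1.]])
def slopes(f,px):
    px=np.asarray(px,float).reshape(-1,1,2)
    return cv2.undistortPoints(px,K(f),np.array([float(f["k1"]),0,0,0,0]))[:,0]
def ray(f,px):
    s=slopes(f,px); d=np.c_[s,np.ones(len(s))]@f["R"]; return -f["R"].T@f["t"], d
def on_plane(f,px,z):
    c,d=ray(f,px); return c+d*((z-c[2])/d[:,2])[:,None]
def cloud(f):
    v,u=np.mgrid[:400,:640]; px=np.c_[u.ravel(),v.ravel()]
    c,d=ray(f,px); return (c+d*f["z_map"].ravel()[:,None]).reshape(400,640,3)
def tri(fa,pa,fb,pb):
    (a,da),(b,db)=ray(fa,pa),ray(fb,pb); out=[]
    for x,y in zip(da,db):
        s=np.linalg.lstsq(np.c_[x,-y],b-a,rcond=None)[0]; p,q=a+x*s[0],b+y*s[1]; out.append((*(p+q)/2,np.linalg.norm(p-q)))
    return np.array(out)
def load(n): return dict(np.load(n+".npz"))
E
python3 - <<'E'
from vis import *
np.set_printoptions(precision=4,suppress=True)
for n in("top0","side0"):
    f=load(n); P=cloud(f); hsv=cv2.cvtColor(f["pixels"],cv2.COLOR_RGB2HSV)
    for px in [(318,300),(318,257)] if n[0]=="t" else [(330,330),(345,215)]: print(n,px,P[px[1],px[0]],hsv[px[1],px[0]],f["pixels"][px[1],px[0]])
    m=(P[...,2]>.068)&(P[...,2]<.09)&(f["z_map"]>0)
    k,l,st,c=cv2.connectedComponentsWithStats(m.astype(np.uint8))
    for i in range(1,k):
        if st[i,4]>40 and st[i,4]<2000:
            q=P[l==i]; h=np.median(q[:,2])
            print(n,"px",c[i],st[i,4],"med",np.median(q,0),"sd",q[:,2].std(),hsv[l==i].mean(0), cv2.minAreaRect(q[:,:2].astype(np.float32)*1000))
f=load("top0");big=cv2.resize(f["pixels"][130:295,215:420,::-1],None,fx=3.9,fy=3.6,interpolation=cv2.INTER_CUBIC)
cv2.imwrite("pics/c1.png",cv2.convertScaleAbs(big,alpha=1.6))
f=load("side0");big=cv2.resize(f["pixels"][135:300,190:440,::-1],None,fx=3.2,fy=3.2,interpolation=cv2.INTER_CUBIC)
cv2.imwrite("pics/c2.png",cv2.convertScaleAbs(big,alpha=1.6))
E
```

```text
top0 (318, 300) [0.3548 0.0343 0.0006] [ 14 119 129] [129  97  69]
top0 (318, 257) [0.4468 0.0343 0.0068] [ 14 133  75] [75 54 36]
top0 px [156.7121  94.8463] 462 med [0.8014 0.3954 0.0803] sd 0.005649644108123109 [17.9091 36.5779 87.8333] ((797.8706665039062, 391.62994384765625), (76.54103088378906, 72.39337158203125), 60.34470748901367)
top0 px [514.3721 119.6357] 258 med [ 0.7302 -0.3878  0.0783] sd 0.006289442537646446 [34.031  10.969  95.4574] ((742.9702758789062, -400.43377685546875), (87.83953094482422, 39.84381866455078), 40.71213912963867)
top0 px [451.2179 143.0513] 78 med [ 0.6837 -0.2534  0.0689] sd 0.0009154307249687484 [138.6282 146.3462  82.1538] ((686.6973266601562, -252.06210327148438), (40.92510986328125, 20.843833923339844), 25.232017517089844)
top0 px [595.3115 202.8197] 976 med [ 0.5504 -0.5502  0.079 ] sd 0.0066306930621530475 [ 13.7654 127.8863  75.7439] ((560.547607421875, -550.8549194335938), (19.37351417541504, 279.5145263671875), 88.39259338378906)
top0 px [631.3824 142.3676] 68 med [ 0.6873 -0.6583  0.0804] sd 0.006379226762053286 [ 13.6912 126.4118  52.  
[... 3423 characters left out ...]
, (34.21701431274414, 23.076589584350586), 78.13449096679688)
side0 px [ 94.1347 228.3342] 757 med [0.7959 0.396  0.0788] sd 0.005601227624988619 [ 20.9181  26.8309 128.4676] ((797.244140625, 394.345947265625), (73.61766052246094, 76.52284240722656), 69.93563842773438)
side0 px [596.0442 290.5748] 1063 med [0.0136 0.0672 0.0793] sd 0.0055795117007983895 [24.9859 66.9708 64.0169] ((22.953292846679688, 42.9967041015625), (60.28404235839844, 146.67498779296875), 62.574989318847656)
side0 px [218.8431 259.2353] 102 med [0.5574 0.3193 0.0688] sd 0.0007239641176874661 [112.3039 209.4608 117.8725] ((556.1194458007812, 318.4919128417969), (32.984127044677734, 18.183870315551758), 14.447219848632812)
```

View pics/c1.png

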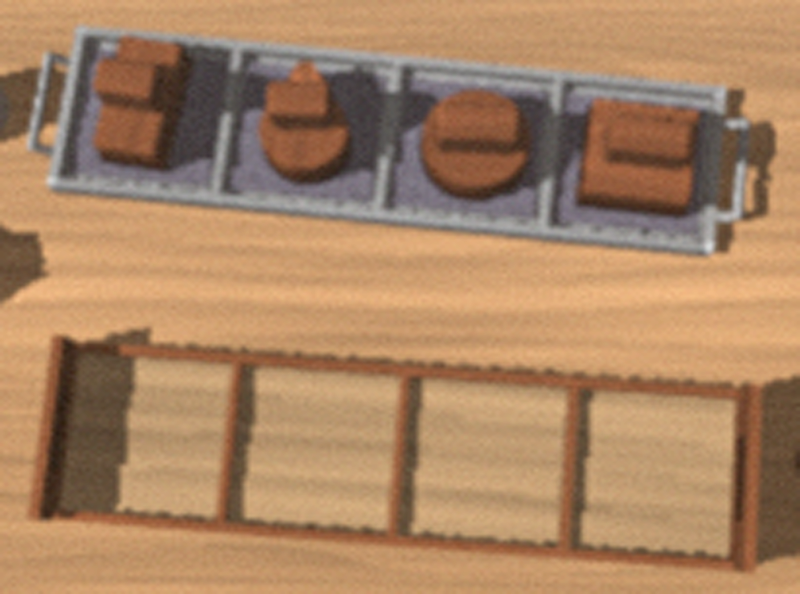

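View pics/c2.png

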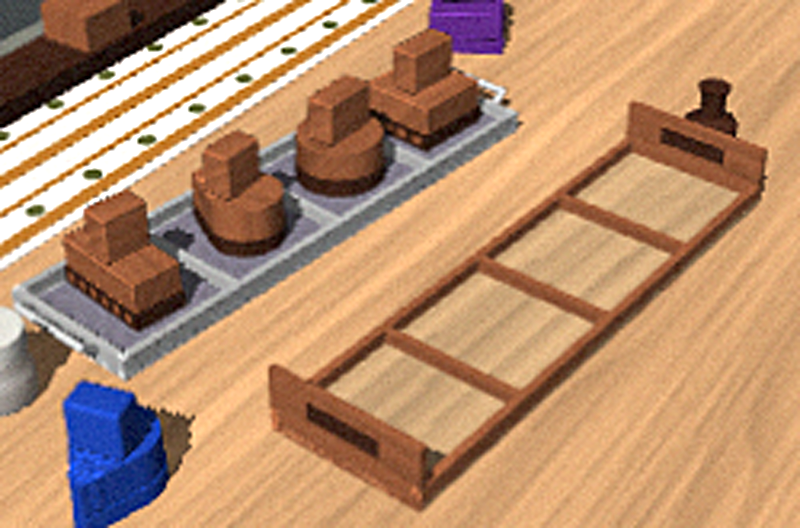

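```bash
python3 - <<'E'
from vis import *
np.set_printoptions(precision=4,suppress=True)
T,S=load("top0"),load("side0"); res={}
for n,f in(("top",T),("side",S)):
    P=cloud(f); x,y,z=P[...,0],P[...,1],P[...,2]
    reg=(x>.33)&(x<.56)&(abs(y)<.24)
    hsv=cv2.cvtColor(f["pixels"],cv2.COLOR_RGB2HSV)
    m=(reg&(z>.011)&(z<.05)&(hsv[...,0]<30)).astype(np.uint8)
    k,l,st,c=cv2.connectedComponentsWithStats(m,connectivity=8); i=1+st[1:,4].argmax(); q=P[l==i]
    print(n,"rack rect",cv2.minAreaRect(q[:,:2].astype(np.float32)*1000), len(q))
    rim=q[q[:,2]<.02]; print("rim z pct",np.percentile(rim[:,2],[10,50,90]))
    for sgn in(1,-1):
        e=q[(q[:,2]>.035)&(sgn*q[:,1]>0)]; print("end board",np.median(e,0),len(e),np.percentile(e[:,2],95))
    u=np.array([np.sin(np.radians(4.)),np.cos(np.radians(4.))])
    fl=(reg&(z>.003)&(z<.010)).astype(np.uint8)
    k,l,st,c=cv2.connectedComponentsWithStats(fl,connectivity=4)
    for i in range(1,k):
        if st[i,4]>150: print(" floor",c[i],st[i,4],np.median(P[l==i],0), cv2.minAreaRect(P[l==i][:,:2].astype(np.float32)*1000))
tp=[(247.25,152.15),(290.96,157.53),(336.92,163.46),(381.07,167.94)]
sp=[(225.36,200.57),(261.76,181.57),(295.42,164.57),(321.96,149.39)]
print("tri handles\n",tri(T,tp,S,sp))
# rim corners read from crops: top = 215+u/3.9,130+v/3.6 ; side = 190+u/3.2,135+v/3.2  (divider/near-rail and far-rail junctions)
t=np.array([(225,525),(395,538),(568,549),(243,358),(410,371),(578,384)])/[3.9,3.6]+[215,130]
s=np.array([(520,398),(608,316),(690,244),(393,332),(486,264),(567,202)])/3.2+[190,135]
print("tri rims\n",tri(T,t,S,s))
E
```

```text
top rack rect ((449.3509216308594, 37.06214904785156), (388.2622375488281, 109.37615203857422), 85.45269012451172) 2035
rim z pct [0.0139 0.016  0.0178]
end board [0.4628 0.2259 0.044 ] 222 0.04649523124198227
end board [ 0.4345 -0.1518  0.0443] 219 0.04662625499611438
 floor [252.1091 250.8219] 1769 [0.4597 0.1796 0.0058] ((460.8288269042969, 179.6581573486328), (90.05256652832031, 96.93316650390625), 85.58596801757812)
 floor [294.9601 254.2524] 1755 [0.4533 0.0848 0.006 ] ((453.35601806640625, 84.83319854736328), (88.00286102294922, 96.48931121826172), 85.4805679321289)
 floor [337.9298 257.6297] 1823 [ 0.4447 -0.0093  0.0061] ((445.8961486816406, -9.343826293945312), (90.3817138671875, 96.59217834472656), 85.45514678955078)
 floor [382.0267 261.1362] 1835 [ 0.4378 -0.1058  0.006 ] ((438.0539855957031, -105.25335693359375), (90.28622436523438, 97.01514434814453), 85.47215270996094)
side rack rect ((446.1480407714844, 8.713592529296875), (451.99951171875, 111.86943817138672), 85.66863250732422) 3054
rim z pct [0.0121 0.015  0.0172]
end board [0.459  0.2302 0.0431] 361 0.04604915028
[... 525 characters left out ...]
00134277344)
 floor [345.6047 236.8838] 1222 [0.4542 0.0795 0.0057] ((455.08734130859375, 79.78440856933594), (83.26472473144531, 92.02378845214844), 85.72541046142578)
 floor [319.959  258.7996] 1073 [0.4594 0.163  0.0057] ((462.07672119140625, 169.56781005859375), (75.12853240966797, 92.35478210449219), 85.08610534667969)
tri handles
 [[ 0.6668  0.1853  0.0706  0.0016]
 [ 0.6533  0.0908  0.0712  0.0002]
 [ 0.6393 -0.007   0.0707  0.0013]
 [ 0.6297 -0.0996  0.0709  0.    ]]
tri rims
 [[ 0.4068  0.1328  0.0084  0.0015]
 [ 0.3995  0.0382  0.0108  0.0017]
 [ 0.3913 -0.0577  0.0129  0.002 ]
 [ 0.5053  0.1236  0.008   0.0042]
 [ 0.4973  0.0286  0.0058  0.0047]
 [ 0.4894 -0.0665  0.0052  0.0042]]
```

```bash
cat > job.py <<'E'
from bench import r, claw, solver, imaging
import numpy as np
from scipy.spatial.transform import Rotation as R
def quat(yaw,flip):   # tool down, closing axis along block x (yaw in degrees)
    return (R.from_euler("z",yaw+(90 if flip else -90),degrees=True)*R.from_euler("x",180,degrees=True)).as_quat()
BL={"square":(.629,-.0992,-9.5),"round":(.639,-.0068,-3),"drop":(.6525,.0914,-1.),"border":(.6652,.1845,-10)}
c,yr=np.array([.4494,.0371]),-4.55
ey=np.array([-np.sin(np.radians(yr)),np.cos(np.radians(yr))])
BAY={n:c+ey*o for n,o in(("square",.1425),("round",.0475),("drop",-.0475),("border",-.1425))}
E
python3 - <<'E'
from job import *; from vis import *
P=cloud(load("top0")); x,y,z=P[...,0],P[...,1],P[...,2]
m=(y<-.3)&(x>.1)&(x<.7); print("box/jar max z",np.percentile(z[m],[90,99,100]), y[m&(z>.1)].max())
for fl in(0,1):
    for n in BL:
        b=BL[n]; 
        for p,yw in(((*b[:2],.059),b[2]),((*b[:2],.19),b[2]),((*BAY[n],.056),yr),((*BAY[n],.19),yr)):
            q=solver.ik(np.array(p),quat(yw,fl)); print(fl,n,np.round(p,3),None if q is None else np.round(q,2))
E
```

```text
box/jar max z [0.08900493 0.15826788 0.1637933 ] -0.5375792450014494
0 square [ 0.629 -0.099  0.059] [ 0.91  0.9  -1.25  1.56  0.88  1.33  2.52]
0 square [ 0.629 -0.099  0.19 ] [ 0.95  0.82 -1.4   1.44  0.8   1.54  2.57]
0 square [0.461 0.179 0.056] [ 0.58  0.55 -1.24  1.94  0.6   1.08  2.15]
0 square [0.461 0.179 0.19 ] [ 0.64  0.27 -1.24  1.81  0.27  1.25  2.4 ]
0 round [ 0.639 -0.007  0.059] [ 0.76  0.91 -1.25  1.56  0.88  1.33  2.49]
0 round [ 0.639 -0.007  0.19 ] [ 0.8   0.82 -1.4   1.43  0.81  1.54  2.53]
0 round [0.453 0.084 0.056] [ 0.8   0.44 -1.23  2.03  0.49  1.02  2.4 ]
0 round [0.453 0.084 0.19 ] None
0 drop [0.652 0.091 0.059] [ 0.58  0.95 -1.25  1.5   0.91  1.36  2.38]
0 drop [0.652 0.091 0.19 ] [ 0.57  0.76 -1.25  1.38  0.72  1.5   2.49]
0 drop [ 0.446 -0.01   0.056] [ 1.12  0.5  -1.37  2.06  0.57  1.05  2.54]
0 drop [ 0.446 -0.01   0.19 ] None
0 border [0.665 0.184 0.059] [ 0.4   1.   -1.26  1.4   0.95  1.4   2.11]
0 border [0.665 0.184 0.19 ] [ 0.38  0.83 -1.25  1.28  0.78  1.54  2.2 ]
0 border [ 0.438 -0.105  0.056] None
0 border [ 0.438 -0.105  0.19 ] None
1 squar
[... 472 characters left out ...]
.64  0.33 -1.02  2.03  0.34  0.96 -0.63]
1 round [0.453 0.084 0.19 ] [ 0.87  0.11 -1.19  1.89  0.11  1.21 -0.43]
1 drop [0.652 0.091 0.059] [ 0.41  0.73 -0.89  1.51  0.59  1.19 -0.6 ]
1 drop [0.652 0.091 0.19 ] [ 0.45  0.63 -0.99  1.38  0.52  1.41 -0.55]
1 drop [ 0.446 -0.01   0.056] [ 0.79  0.25 -0.93  2.07  0.25  0.93 -0.36]
1 drop [ 0.446 -0.01   0.19 ] [ 0.83  0.01 -0.9   1.93  0.01  1.2  -0.15]
1 border [0.665 0.184 0.059] [ 0.3   0.85 -1.01  1.41  0.72  1.28 -0.93]
1 border [0.665 0.184 0.19 ] [ 0.3   0.72 -1.04  1.28  0.61  1.46 -0.86]
1 border [ 0.438 -0.105  0.056] [ 0.79  0.21 -0.7   2.07  0.17  0.92 -0.08]
1 border [ 0.438 -0.105  0.19 ] [ 0.83  0.01 -0.69  1.93  0.01  1.2   0.06]
```

```bash
cat >> job.py <<'E'
Q=lambda y:quat(y,1)
ZT=.175
def pick(n):
    x,y,w=BL[n]
    r.reach(np.array([x,y,ZT]),Q(w))
    hit=r.move_linear(np.array([x,y,.060]),vel=.12,until_force=8)
    p0=r.sense()["position"]; claw.command_gripper(.005); s=r.sense()
    print(n,"pick hit",hit,p0.round(4),"w",round(s["gripper_width"],4),"f",np.round(s["finger_force"],1),round(s["clock"],1))
    r.move_linear(np.array([x,y,ZT]),vel=.12)
def place(n):
    x,y=BAY[n]; 
    r.move_linear(np.array([x,y,ZT]),Q(yr),vel=.15); print(" carry w",round(r.sense()["gripper_width"],4))
    r.move_linear(np.array([x,y,.068]),vel=.12)
    hit=r.move_linear(np.array([x,y,.052]),vel=.03,until_force=4)
    s=r.sense(); claw.command_gripper(.06); print(" place hit",hit,s["position"].round(4))
    r.move_linear(np.array([x,y,ZT]),vel=.12); print(" t",round(r.sense()["clock"],1))
E
python3 - <<'E'
from job import *
r.reach(np.array([.45,-.2,.25]),Q(yr))
claw.command_gripper(.06)
pick("square"); place("square")
import cv2
f=imaging.grab_frame("side"); cv2.imwrite("pics/s1.png",f["pixels"][...,::-1])
E
```

```text
square pick hit False [ 0.6296 -0.0992  0.0609] w 0.0216 f 29.7 5.4
 carry w 0.0217
 place hit True [0.4611 0.1791 0.0566]
 t 12.3
```

View pics/s1.png

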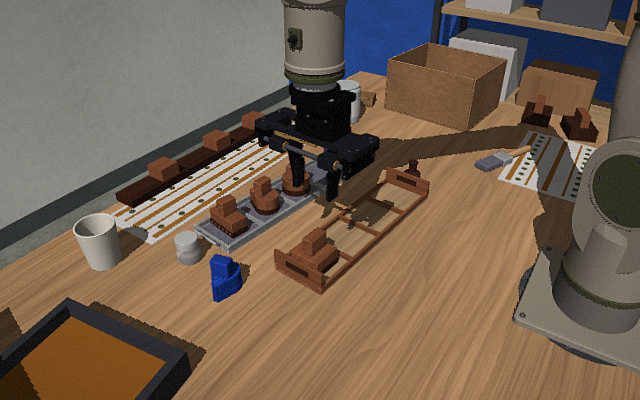

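The square stands in the leftmost storage bay at about (312,250), upright and released, with the gripper above it. Next, the other three.

```bash
python3 - <<'E'
from job import *
for n in("round","drop","border"):
    pick(n)
    if r.sense()["gripper_width"]<.018: print("missed"); break
    place(n)
r.move_linear(np.array([.45,-.1,.3]),vel=.2); r.reach(np.array([.163,-.603,.25]),Q(-90))
import cv2
for n in("top","side"):
    f=imaging.grab_frame(n); cv2.imwrite(f"pics/{n}2.png",f["pixels"][...,::-1]); np.savez(f"{n}2.npz",**f)
E
python3 - <<'E'
from vis import *
np.set_printoptions(precision=4,suppress=True)
from scipy.spatial.transform import Rotation as R
for n in("top2","side2"):
    f=load(n);P=cloud(f); m=(P[...,2]>.066)&(P[...,2]<.085)&(P[...,0]>.36)&(P[...,0]<.54)&(abs(P[...,1]-.037)<.2)
    k,l,st,c=cv2.connectedComponentsWithStats(m.astype(np.uint8))
    for i in range(1,k):
        if st[i,4]>30:
            q=P[l==i]; ctr=np.array(cv2.minAreaRect(q[:,:2].astype(np.float32))[0])
            a=np.radians(-4.55); d=ctr-[.4494,.0371]
            print(n,ctr,"rack xy",d[0]*np.cos(a)+d[1]*np.sin(a),-d[0]*np.sin(a)+d[1]*np.cos(a),"top z",np.percentile(q[:,2],[50,90]))
E
```

```text
round pick hit False [ 0.6396 -0.0067  0.0609] w 0.022 f 30.0 15.2
 carry w 0.0219
 place hit True [0.4533 0.0843 0.0565]
 t 21.4
drop pick hit False [0.653  0.0916 0.0609] w 0.0216 f 30.0 24.1
 carry w 0.0216
 place hit True [ 0.4458 -0.0105  0.0565]
 t 30.4
border pick hit False [0.6656 0.1848 0.061 ] w 0.0214 f 30.0 33.3
 carry w 0.022
 place hit True [ 0.4382 -0.1052  0.0565]
 t 40.5
top2 [0.4624 0.1778] rack xy 0.0018043675597262353 0.14127498736554656 top z [0.0737 0.0753]
top2 [0.4548 0.0836] rack xy 0.001654072743717835 0.04682650346524642 top z [0.0737 0.0752]
top2 [ 0.4471 -0.0108] rack xy 0.0015045617703375353 -0.047901944015451156 top z [0.0736 0.0756]
top2 [ 0.4392 -0.1029] rack xy 0.0009219623664231697 -0.14035368201920717 top z [0.0736 0.0754]
side2 [ 0.4386 -0.1004] rack xy 0.0001924193611804858 -0.13794923552877555 top z [0.0727 0.0746]
side2 [ 0.445  -0.0087] rack xy -0.000800180695851306 -0.04602970433597602 top z [0.073  0.0743]
side2 [0.4527 0.0857] rack xy -0.0005979976263267199 0.04868904596937449 top z [0.0729 0.0744]
side2 [0.4599 0.1807] rack xy -0.0008949806466024036 0.14396847936126397 top z [0.0732 0.0745]
```

View pics/top2.png

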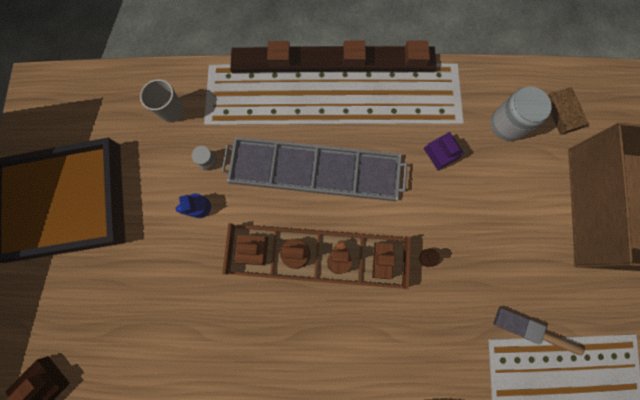

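View pics/side2.png

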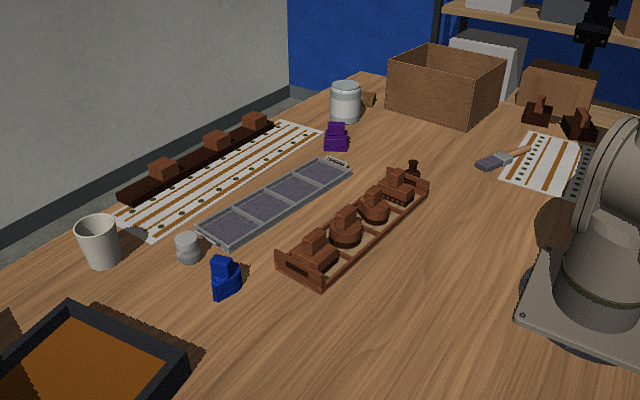

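The wash rack is empty. The storage rack holds, from left, square (250,250), round (295,253), drop (340,258) and border (385,260), all upright with tops at about 74 mm, so on the floor and within 5 mm of the bay centres.

```bash
python3 -c "
from bench import r
print(r.close_job())"
```

```text
the job is handed in; nothing more can be done
None
```

The four blocks are in the storage rack in reverse order (square, round, drop, border from the left), upright and within about 5 mm of their bay centres by the last camera check; the job is handed in, but no verdict came back.

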